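# Hook the stuck panel carrier out of the curing box

### The job

The orange panel carrier has been pushed too far into the narrow slot of the grey curing box, where a gripper must not touch it. Take the hooked pick from its sloping rest, reach in, drag the carrier with it along the T-slot rail until it stands in the open pocket at the near end, and lay the pick back in its rest. Then lift the carrier out and set it down upright near the middle of the steel dish without dropping it, leaving the bottles, cup and tape where they stand.

Things in the scene. Friction and masses are not known exactly. Their poses are not given: they have to be found in the camera images.
- curing_box: Grey curing box with aluminium T-slot rail (fixed). Origin on the bench under the middle of the rail's open pocket; x runs along the rail into the box, z up. Box: x = 100 (front face) to 190 mm, 156 mm wide, 257 high. Its slot: centred on y = 0, 45 mm wide, from the rail up to a roof at z = 162, back wall at x = 186.
- rail_pocket (a point): Middle of the pocket's floor, 6 mm over the bench; axes as the box. Channel 34 mm wide, outer walls to y = +-23 mm. Pocket: x = -26 to 34 mm, no lips, walls and end wall 14 mm high over the bench. From x = 34 on, lips (16 to 21 mm over the bench) leave a 16 mm slit. A carrier with its middle at x = -8 to 13 mm is in the pocket and lifts straight out.
- carrier_centre (a point): Panel carrier (loose, about 0.12 kg): its centre, 19.5 mm above its underside. Axes as the box; z up. White slippery foot 36 (x) x 30 x 7 mm, neck; from 17 to 39 mm above the underside an orange fin 12 (x) x 24 (y) mm, centred. In the rail it slides freely, the fin at 23 to 45 mm over the bench. Starts 110 to 126 mm into x of the box. Later grasp the fin across y from above.
- pick_grip (a point): Hooked pick (loose, 0.08 kg): grasp point on the axis of its red 16 x 16 mm handle. Axes as the rest's while it lies there. The handle axis runs down and forward along (0.643, 0, -0.766), 40 degrees from vertical; handle from 32 mm above this point to 60 mm below it, then a 7 mm steel rod 66 mm long, then the hook. Grasp across y, gripper leaning like the handle.
- pick_hook (a point): Centre of the hook's round tip (radius 3.5 mm). From the grasp point, in the pick's own axes (mm): tip (76.5, 0, -123.8), outermost bend (83.6, 0, -107.4), rod's end (81.0, 0, -96.5). Held in the lean it has in the rest, the tip points down and a little back to -x, to catch behind an upright fin.
- pick_rest: Dark steel sloping rest (fixed), base 110 x 76 x 8 mm. Origin on the bench, z up, gutter sloping down to +x. With the pick home its grasp point is at (-38.6, 0, 144) mm here. Gutter walls (25 mm apart, 34 outside) hold the lowest 32 mm of the handle; its end plate has a 15 mm notch for the rod, open on top. The pick lifts out, and goes back, straight up and down.
- dish: Shallow round steel dish (fixed), 144 mm across the rim, 15 mm high, walls 2 mm; origin at the centre of its underside, inner floor 4 mm above it, flat to 54 mm from the centre.
- mix_cup: Bystander: clear mixing cup, 71 mm across, 94 mm high; origin under its centre.
- white_squeeze: Bystander: white squeeze bottle with blue cap, 51 mm across, 125 mm high; origin under its centre.
- masking_tape: Bystander: cream roll of masking tape lying flat, 106 mm across, 48 mm high; origin under its centre.
- dark_bottle: Bystander: black bottle with red cap, 57 mm across, 128 mm high; origin under its centre.
Not all that is in view belongs to the job. Leave any purple or yellow look-alike of the dish alone.

How it is judged:
By the outcome, as a careful person would: the job done as asked, in the order asked, and still so for the second after the job is handed in, with the robot touching nothing.
It also fails if it takes over 72 s, if anything falls off the work surface, if the arm or the gripper's body presses on something with over 40 N, if the wrist force passes 120 N, or if a joint passes its speed limit or range.

### The arm

A 6-joint arm with a two-finger parallel gripper is mounted at the origin on a cart in front of the work surface, level with it; the furniture and walls round the work are solid. World frame = base frame: x ahead of the robot, y to its left, z up, the work surface at z = 0. Lengths are in mm, angles in rad, forces in N, time in s.
With the tool pointing down it reaches from about 350 to 975 mm from the base axis. Payload 7.1 kg.
Tool frame: the origin (TCP) lies on the front face of the gripper's body, between the roots of the fingers; the fingertips stand 80 mm ahead of it and the grasp point (between the pads) lies 61 mm ahead of it; z points along the fingers, y is the line along which they close (so a half turn about z gives the same grasp; the last joint's range is limited). The gripper opens to 88 mm and grips with 3 to 60 N. Pads are 20 mm wide; open, the fingers measure 115 mm over their backs; the gripper's body (75 mm by 178 mm) begins 61 mm behind the grasp point.
Start: joints at [1.203, 0.423, 1.63, -0, 1.089, -0.019], TCP at [213.575, 587.36, 302.675] pointing down, gripper open.
Joint ranges: [-3, 3], [-0.9, 2.11], [0.09, 2.58], [-1.31, 4.45], [0.11, 2.69], [-2.54, 2.54]. Speed limits (rad/s): [2.39, 2.39, 3.01, 3.14, 3.14, 3.14].

### API

Orientations are given as a rotation vector (axis times angle).
In Python, from workcell import readout, vision, close_job gives the robot as it stands.
- The arm moves only by the tool servo_tool, never from a script. Its argument "plan" is a list that holds one entry, the list of rows, each a list of 7 numbers: the gripper command: -1 is fully open, 1 is shut, values between are in proportion, then the shift along the world's x, y, z in units of 40 mm (1.0 is 40 mm), then the turn, a rotation vector about the world's x, y, z in units of 5 degrees (1.0 is 5 degrees). A call has 1 to 5 rows; each row shifts and turns the commanded pose from where the row before left it; what a row does not reach is not made up. A row lasts 1/12 s, in which the tool goes at most 41.7 mm and 7.16 degrees, less where a joint would pass 70% of its speed; a pose out of reach is approached as far as the arm can. A call is refused whole if a number of a shift passes 1 or a number of a turn 1, either way. A call with a gripper value outside its range is refused whole. The fingers move at their own pace and stop on an object; the grip force is fixed at half the most. Time passes only in rows, so rows that do not move let the fingers close. It gives the time, the measured TCP pose, the force, the opening and the grip force at its end, in the units of the state.
- readout.get_obs(): the state, without advancing time (a new reading comes with each control period).
- vision.get_image(name): name is "scene" or "top" or "wrist"; returns the picture (420x560x3 uint8, red, green, blue); there is no depth.
- vision.camera_params(name): a dict with "fx", "fy", "cx", "cy" (pixels), "rvec" (rotation vector, rad) and "tvec" (3), from world to camera coordinates, as OpenCV has them; the wrist camera has in their place "hand_eye" (4x4, takes a point from camera to tool coordinates, whose origin is the TCP and whose axes are the flange's). Camera axes: x right, y down, z forward; pixel columns grow to the right and rows downward; lengths in mm; the calibration is good to about 2 mm. A picture is of the moment at which its call begins: read the wrist's pose just before it. camera_params takes no time and is no camera call.
- close_job(): hands the job in; it is judged then, once.
The state is a dict: "t": time; "qpos": joint angles; "qvel": joint speeds; "joint_torque": joint torques, N m; "ee_pos": TCP position; "orientation": TCP orientation; "ft_force": force on the tool from outside, world axes, zero at the start; "moment": the same for the moment, N m; "width": finger opening in mm; "grasp_force": force on a finger pad.
Only numpy, scipy, OpenCV 4.12 (cv2) and the standard library are available. Lean on these libraries where they do the work, as an engineer would, in place of code of your own. Each camera call takes 0.05 s, during which the arm holds its last target. There are 200 camera calls.

## Working session

There is one attempt and no reset: what is moved stays moved. The work goes in short steps, Python scripts to look and compute and a tool call to move; the robot and the scene stay as the last step left them, time stands still between calls to the robot, and variables do not carry over. Pictures are saved under pics/ and viewed, at most 10 in all, crops included, and the job is handed in when it is done.

Besides the shell and the picture viewer there is one more tool, called after "Request:" in YAML: its name, and indented under it one key for each argument. servo_tool: Moves the arm, as the interface text tells. Its arguments: {"type":"object","properties":{"plan":{"type":"array"}},"required":["plan"]}

```bash
mkdir -p pics; cat > h.py <<'E'
import numpy as np,cv2
from workcell import readout,vision
from scipy.spatial.transform import Rotation as R
def snap(n,f):
    im=vision.get_image(n)[:,:,::-1].copy(); cv2.imwrite(f,im); return im
def cam(n):
    p=vision.camera_params(n); K=np.array([[p['fx'],0,p['cx']],[0,p['fy'],p['cy']],[0,0,1.]])
    if 'hand_eye' in p:
        o=readout.get_obs(); H=np.array(p['hand_eye']); Rt=R.from_rotvec(o['orientation']).as_matrix()
        Rc=Rt@H[:3,:3]; c=Rt@H[:3,3]+np.array(o['ee_pos']); return K,Rc.T,c
    Rm=R.from_rotvec(p['rvec']).as_matrix(); return K,Rm,-Rm.T@np.array(p['tvec'])
def onz(C,uv,z):
    K,Rm,c=C; d=Rm.T@np.linalg.inv(K)@np.array([uv[0],uv[1],1.]); return c+d*(z-c[2])/d[2]
def proj(C,P):
    K,Rm,c=C; q=K@Rm@(np.asarray(P,float)-c); return q[:2]/q[2]
E
python3 - <<'E'
from h import *
a=snap('scene','pics/s.png');b=snap('top','pics/t.png')
for n in('scene','top'):
    K,Rm,c=cam(n);print(n,K[0,0],c.round(),Rm.round(2).tolist())
o=readout.get_obs();print(o['t'],o['ee_pos'],o['orientation'],o['width'])
cv2.imwrite('pics/t_big.png',cv2.resize(b,(800,600),interpolation=cv2.INTER_CUBIC))
cv2.imwrite('pics/s_big.png',cv2.resize(a,(800,600),interpolation=cv2.INTER_CUBIC))
E
```

```text
scene 412.63907840546693 [ 506. -696. 1208.] [[1.0, -0.02, -0.01], [-0.02, -0.83, -0.56], [-0.0, 0.56, -0.83]]
top 438.84825894780306 [ 306.   11. 1282.] [[0.02, -1.0, 0.01], [-0.98, -0.02, -0.18], [0.18, -0.0, -0.98]]
0.1 [213.45615748 587.02969062 302.00224719] [-5.45028964e-01 -3.09371303e+00  2.05376396e-03] 87.99957866321357
```

View pics/t_big.png

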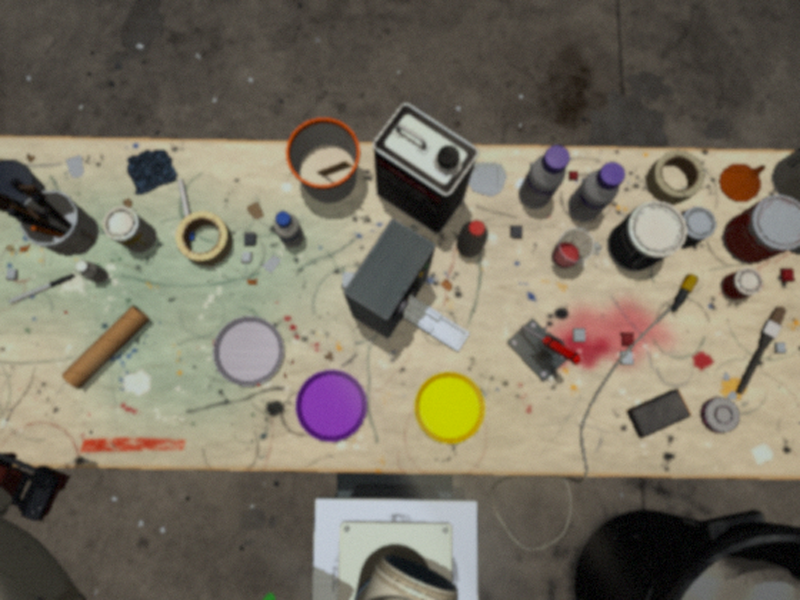

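View pics/s_big.png

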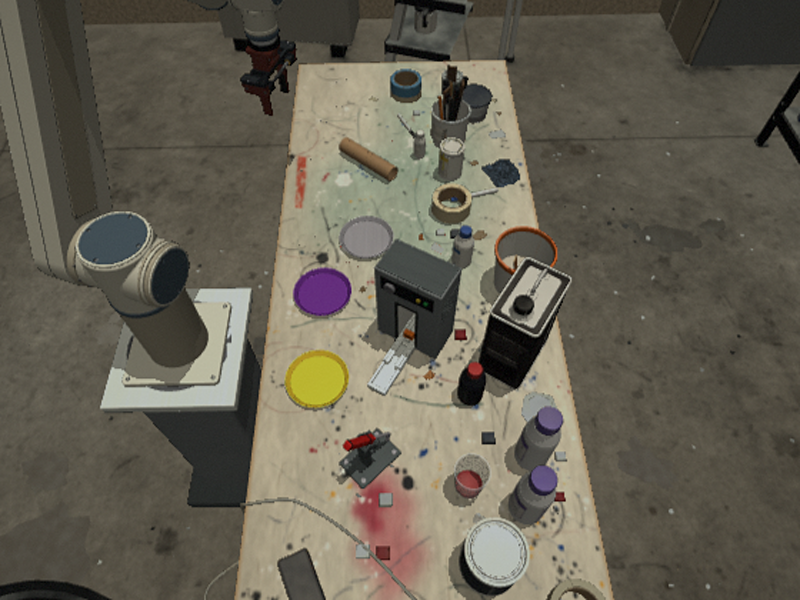

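Top view: the grey steel dish is at (249,350), with the purple (331,405) and yellow (450,407) look-alikes to be left alone. The box is at (393,278), the rail runs to (460,340), and the rest with the red pick is at (545,348). Next, enlarged crops of the rail and rest.

```bash
python3 - <<'E'
from h import *
a=cv2.imread('pics/s.png');b=cv2.imread('pics/t.png')
# top crop u 240..420 v 150..285 ; scene crop
A=cv2.resize(b[150:270,235:415],(800,533),interpolation=cv2.INTER_CUBIC)
B=cv2.resize(a[165:350,220:350],(421,599),interpolation=cv2.INTER_CUBIC)
cv2.imwrite('pics/c1.png',A);cv2.imwrite('pics/c2.png',B)
C=cam('top')
for n,uv,z in(('dish',(249,350),15),('rest',(540,350),8),('railend',(460,340),14)):
    print(n,onz(C,np.array(uv)*.7,z).round())
E
```

```text
dish [438. 303.  15.]
rest [ 448. -289.    8.]
railend [ 465. -125.   14.]
```

View pics/c1.png

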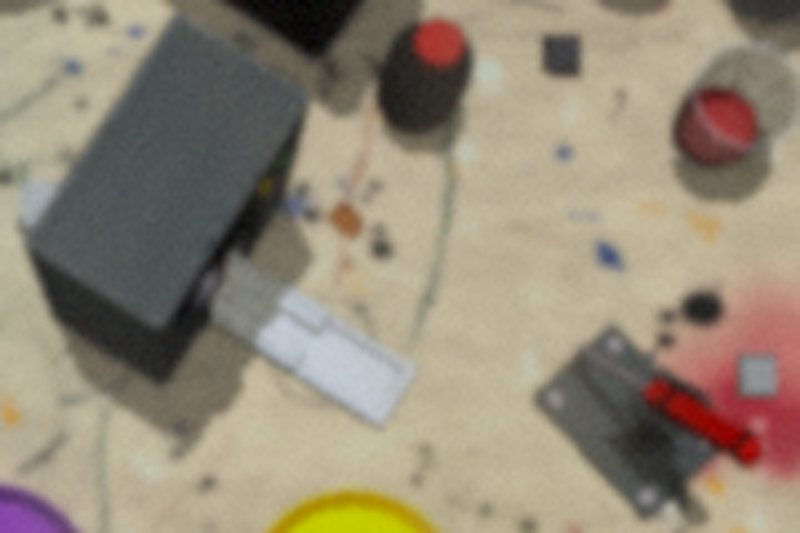

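View pics/c2.png

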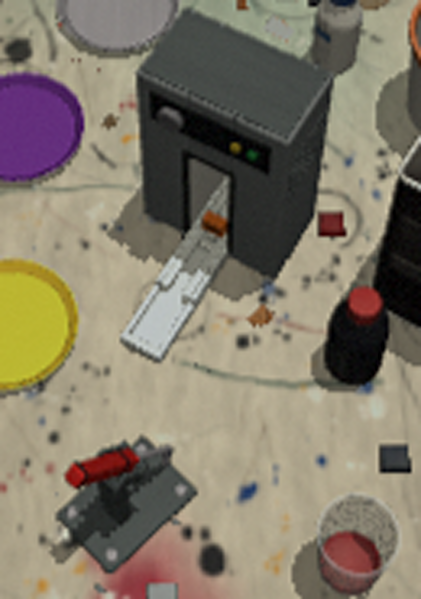

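```bash
cat > fit.py <<'E'
from h import *
from scipy.optimize import least_squares
T,S=cam('top'),cam('scene')
c1=lambda x,y:(235+x*.225,150+y*.225)
c2=lambda x,y:(220+x*.3088,165+y*.3088)
def fit(pts,g):
    def f(p):
        c,s=np.cos(p[2]),np.sin(p[2]);r=[]
        for C,uv,P in pts:
            x,y,z=P; x=p[3] if x is None else x
            r+=list(proj(C,(p[0]+c*x-s*y,p[1]+s*x+c*y,z))-uv)
        return r
    q=least_squares(f,g,loss='soft_l1'); print(q.x.round(3),np.array(f(q.x)).round(1).reshape(-1,2).tolist()); return q.x
if __name__=='__main__':
    b=fit([(T,c1(165,330),(100,78,257)),(T,c1(307,97),(100,-78,257)),(T,c1(32,245),(190,78,257)),(T,c1(183,15),(190,-78,257)),
     (T,c1(413,368),(None,-23,14)),(T,c1(381,428),(None,23,14)),(T,c1(285,290),(34,-23,21)),(T,c1(258,340),(34,23,21)),
     (S,c2(138,73),(100,78,257)),(S,c2(278,140),(100,-78,257)),(S,c2(330,77),(190,-78,257)),(S,c2(193,10),(190,78,257)),
     (S,c2(122,340),(None,23,14)),(S,c2(162,360),(None,-23,14))],[480,-100,.9,-30])
    r=fit([(T,c1(537,398),(55,38,8)),(T,c1(608,325),(55,-38,8)),(T,c1(645,518),(-55,38,8)),
     (S,c2(140,437),(55,38,8)),(S,c2(195,492),(55,-38,8)),(S,c2(110,572),(-55,-38,8)),(S,c2(57,520),(-55,38,8))],[448,-289,.73])
    for p,C,uv in((r,T,c1(750,452)),(r,S,c2(72,475))):
        c,s=np.cos(p[2]),np.sin(p[2]); print('handle top pred/obs',proj(C,(p[0]-c*59,p[1]-s*59,168)).round(1),np.round(uv,1))
    c,s=np.cos(b[2]),np.sin(b[2])
    w=onz(S,c2(214,222),40); d=w[:2]-b[:2]; print('fin local',c*d[0]+s*d[1],-s*d[0]+c*d[1])
    print('dish',onz(T,(249*.7,350*.7),15),onz(S,(367*.7,238*.7),15))
    c,s=np.cos(r[2]),np.sin(r[2]); print('grip',r[0]-c*38.6,r[1]-s*38.6)
    from itertools import product
E
python3 fit.py; python3 -c "
from h import *
print(vision.camera_params('wrist'))"
```

```text
[ 479.566 -106.633    1.024  -31.834] [[-0.1, 0.2], [2.5, -1.2], [-2.1, -0.6], [-1.0, -1.9], [1.3, -0.5], [0.3, -0.8], [11.0, 4.7], [8.8, 6.7], [-2.1, -0.5], [2.6, 1.3], [1.2, -1.8], [-3.4, -2.0], [-1.0, -1.3], [-1.0, -0.8]]
[ 450.413 -287.344    0.77 ] [[-0.9, -0.1], [1.4, -1.2], [1.7, 0.5], [-0.2, -0.7], [0.6, -0.7], [0.1, 1.1], [-1.3, -1.2]]
handle top pred/obs [408.6 254.3] [403.8 251.7]
handle top pred/obs [239.5 315.6] [242.2 311.7]
fin local 114.1174147027479 -1.4904883123552253
dish [437.84604029 302.96778054  15.        ] [441.05244266 297.22069835  15.        ]
grip 422.7027537887538 -314.2160271121237
{'fx': 317.02021729032424, 'fy': 317.02021729032424, 'cx': 282.36995395192014, 'cy': 220.2042021065098, 'hand_eye': array([[ 2.74863770e-04, -9.68137247e-01, -2.50420038e-01,
         6.83872620e+01],
       [ 9.99999880e-01,  3.67470968e-04, -3.23051604e-04,
         6.42486175e-01],
       [ 4.04780384e-04, -2.50419919e-01,  9.68137232e-01,
        -8.15174894e+01],
       [ 0.00000000e+00,  0.00000000e+00,  0.00000000e+00,
         1.00000000e+00]])}
```

Request:
servo_tool:
  plan:
    - [[-1,0.33,-0.97,0.4,0,0,-1],[-1,0.33,-0.97,0.4,0,0,-1],[-1,0.33,-0.97,0.4,0,0,-1],[-1,0.33,-0.97,0.4,0,0,-1],[-1,0.33,-0.97,0.4,0,0,-1]]

```text
t: 0.52
ee_pos: [276.0, 401.8, 378.6]
orientation: [-1.207, -2.9, 0.002]
ft_force: [1.1, 0.2, 0.2]
width: 87.8
grasp_force: 0.0
```

Request:
servo_tool:
  plan:
    - [[-1,0.33,-0.97,0.2,0,0,-1],[-1,0.33,-0.97,0.2,0,0,-1],[-1,0.33,-0.97,0,0,0,-1],[-1,0.33,-0.97,0,0,0,-1],[-1,0.33,-0.97,0,0,0,-1]]

```text
t: 0.93
ee_pos: [341.9, 207.9, 394.5]
orientation: [1.806, 2.57, 0.001]
ft_force: [1.5, 0.1, 1.2]
width: 87.7
grasp_force: 0.0
```

Request:
servo_tool:
  plan:
    - [[-1,0.33,-0.97,0,0,0,-1],[-1,0.33,-0.97,0,0,0,-1],[-1,0.33,-0.97,0,0,0,-1],[-1,0.33,-0.97,0,0,0,-1],[-1,0,-0.97,0,0,0,-1]]

```text
t: 1.35
ee_pos: [396.0, 13.7, 394.6]
orientation: [2.32, 2.117, 0.001]
ft_force: [-0.3, -1.1, 0.1]
width: 87.9
grasp_force: 0.0
```

Request:
servo_tool:
  plan:
    - [[-1,0,-0.97,0,0,0,-1],[-1,0,-0.97,0,0,0,-1],[-1,0,-0.97,0,0,0,-1],[-1,0,-0.97,0,0,0,-1],[-1,0,-0.97,0,0,0,-1]]

```text
t: 1.77
ee_pos: [394.1, -180.1, 394.4]
orientation: [-2.724, -1.565, -0.0]
ft_force: [1.0, 0.3, 0.6]
width: 87.8
grasp_force: 0.0
```

```bash
python3 - <<'E'
from h import *
o=readout.get_obs();print(o['t'],o['ee_pos'],o['qpos']);print(R.from_rotvec(o['orientation']).as_matrix().round(3))
E
```

```text
1.7667 [ 394.08861226 -180.11616678  394.35161051] [-4.56208653e-01  2.00885026e-02  1.92966425e+00  9.03583762e-05
  1.19184938e+00  7.17711851e-02]
[[ 0.504  0.864  0.   ]
 [ 0.864 -0.504  0.   ]
 [ 0.    -0.    -1.   ]]
```

Request:
servo_tool:
  plan:
    - [[-1,0,-0.9,0,0,0,-1],[-1,0,-0.9,0,0,0,-1],[-1,0,-0.9,0,0,0,-1],[-1,0,-0.9,0,0.7,-0.71,0],[-1,0,-0.4,0,0.7,-0.71,0]]

```text
t: 2.18
ee_pos: [395.1, -341.4, 394.4]
orientation: [-2.834, -1.173, -0.254]
ft_force: [0.3, 0.3, 0.0]
width: 87.8
grasp_force: 0.0
```

Request:
servo_tool:
  plan:
    - [[-1,0,0,-0.4,0.7,-0.71,0],[-1,0,0,-0.4,0.7,-0.71,0],[-1,0,0,-0.4,0.7,-0.71,0],[-1,0,0,-0.4,0.7,-0.71,0],[-1,0,0,-0.4,0.7,-0.71,0]]

```text
t: 2.6
ee_pos: [394.6, -338.5, 313.9]
orientation: [-2.585, -1.07, -0.821]
ft_force: [-0.0, -0.2, 0.1]
width: 87.6
grasp_force: 0.0
```

Request:
servo_tool:
  plan:
    - [[-1,0,0,-0.3,0.7,-0.71,0],[-1,0,0,0,0,0,0]]

```text
t: 2.77
ee_pos: [393.1, -337.8, 298.9]
orientation: [-2.522, -1.038, -0.919]
ft_force: [-0.1, -0.0, -0.7]
width: 88.0
grasp_force: 0.0
```

```bash
python3 - <<'E'
from h import *
o=readout.get_obs();print(o['t'],o['ee_pos'],o['qpos']);print(R.from_rotvec(o['orientation']).as_matrix().round(3))
W=cam('wrist');a=snap('wrist','pics/w1.png');
p=(450.413,-287.344,.77);c,s=np.cos(p[2]),np.sin(p[2])
for P in((-38.6,0,144),(-59.2,0,168.5),(0,0,98),(55,38,8),(55,-38,8),(-55,38,8)):
    print(P,proj(W,(p[0]+c*P[0]-s*P[1],p[1]+s*P[0]+c*P[1],P[2])).round())
cv2.imwrite('pics/w1b.png',cv2.resize(a,(800,600),interpolation=cv2.INTER_CUBIC))
E
```

```text
2.7667 [ 393.11655223 -337.75250876  298.89062774] [-1.01548464  0.36109733  1.88814159  0.73993009  1.19588367 -0.61515004]
[[ 0.544  0.705  0.456]
 [ 0.538 -0.71   0.455]
 [ 0.644 -0.002 -0.765]]
(-38.6, 0, 144) [289. 319.]
(-59.2, 0, 168.5) [289. 344.]
(0, 0, 98) [288. 285.]
(55, 38, 8) [258. 260.]
(55, -38, 8) [316. 261.]
(-55, 38, 8) [254. 351.]
```

View pics/w1b.png

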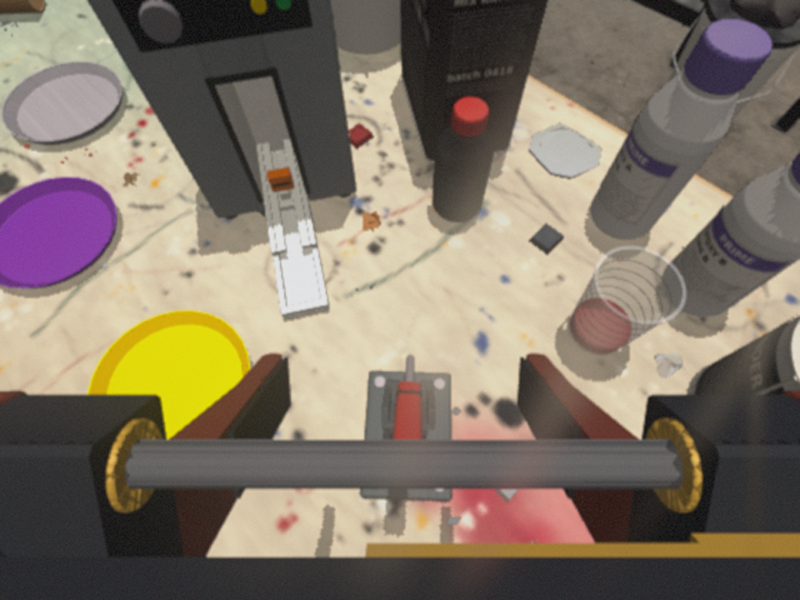

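```bash
cat > fit2.py <<'E'
from fit import *
W=cam('wrist'); w=lambda x,y:(x*.7,y*.7)
b=fit([(T,c1(165,330),(100,78,257)),(T,c1(307,97),(100,-78,257)),(T,c1(32,245),(190,78,257)),(T,c1(183,15),(190,-78,257)),
     (T,c1(413,368),(None,-23,14)),(T,c1(381,428),(None,23,14)),
     (S,c2(138,73),(100,78,257)),(S,c2(278,140),(100,-78,257)),(S,c2(330,77),(190,-78,257)),(S,c2(193,10),(190,78,257)),
     (S,c2(122,340),(None,23,14)),(S,c2(162,360),(None,-23,14)),
     (W,w(283,317),(None,23,14)),(W,w(327,305),(None,-23,14)),(W,w(222,217),(100,78,0)),(W,w(353,193),(100,-78,0)),
     (W,w(270,253),(34,23,21)),(W,w(316,246),(34,-23,21))],[480,-100,.9,-30])
r=fit([(T,c1(537,398),(55,38,8)),(T,c1(608,325),(55,-38,8)),(T,c1(645,518),(-55,38,8)),
     (S,c2(140,437),(55,38,8)),(S,c2(195,492),(55,-38,8)),(S,c2(110,572),(-55,-38,8)),(S,c2(57,520),(-55,38,8)),
     (W,w(367,372),(55,38,8)),(W,w(450,374),(55,-38,8)),(W,w(360,496),(-55,38,8)),(W,w(450,500),(-55,-38,8))],[448,-289,.73])
c,s=np.cos(b[2]),np.sin(b[2])
for C,uv in((S,c2(214,222)),(W,w(280,179))):
    d=onz(C,uv,40)[:2]-b[:2]; print('fin local',c*d[0]+s*d[1],-s*d[0]+c*d[1])
c,s=np.cos(r[2]),np.sin(r[2]); g=np.array([r[0]-c*38.6,r[1]-s*38.6,144]);t=np.array([.643*c,.643*s,-.766])
o=readout.get_obs();print('grip',g,'tcp',g-61*t,'delta',(g-61*t-o['ee_pos'])/40)
M=np.column_stack([[.766*c,.766*s,.643],np.cross(t,[.766*c,.766*s,.643]),t])
print('rot',(R.from_matrix(M)*R.from_rotvec(o['orientation']).inv()).as_rotvec()*180/np.pi/5)
E
python3 fit2.py
```

```text
[ 478.906 -107.022    1.022  -33.569] [[0.1, 0.4], [2.8, -1.0], [-1.9, -0.5], [-0.8, -1.7], [1.9, 0.0], [0.9, -0.2], [-2.3, -0.4], [2.4, 1.5], [1.1, -1.6], [-3.5, -1.9], [-1.5, -0.8], [-1.5, -0.2], [-1.6, -1.2], [0.8, 0.0], [-2.4, 5.2], [3.6, 3.2], [0.4, 0.2], [-0.1, -1.3]]
[ 449.939 -285.905    0.755] [[-1.3, -0.3], [1.3, -1.1], [0.9, 0.7], [-0.0, -1.1], [0.5, -0.8], [-0.4, 0.5], [-1.4, -2.0], [0.2, -1.7], [-0.1, -1.6], [-0.7, 1.6], [1.5, 0.7]]
fin local 114.79563317060135 -1.6495115200328954
fin local 109.81118768324754 -0.5611377300989275
grip [ 421.8334059  -312.36359953  144.        ] tcp [ 393.27435165 -339.24898867  190.726     ] delta [-0.0089177  -0.0267787  -2.74018923]
rot [ 0.0148781  -0.02611813 -0.30689866]
```

The box is at about (479,-107) with yaw 1.022, the rest at (450,-286) with yaw 0.755, and the fin is at local x ≈ 112. The wrist view shows the pick centred between the fingers, so I'll go down and grip.

Request:
servo_tool:
  plan:
    - [[-1,0,-0.03,-0.6,0,0,-0.3],[-1,0,0,-0.6,0,0,0],[-1,0,0,-0.6,0,0,0],[-1,0,0,-0.55,0,0,0],[-1,0,0,-0.4,0,0,0]]

```text
t: 3.23
ee_pos: [395.3, -339.3, 192.0]
orientation: [-2.547, -1.019, -0.923]
ft_force: [0.2, 0.4, 0.8]
width: 87.9
grasp_force: 0.0
```

Request:
servo_tool:
  plan:
    - [[0,0,0,0,0,0,0],[0.3,0,0,0,0,0,0],[0.6,0,0,0,0,0,0],[1,0,0,0,0,0,0],[1,0,0,0,0,0,0]]

```text
t: 3.65
ee_pos: [395.3, -339.9, 193.7]
orientation: [-2.547, -1.018, -0.927]
ft_force: [0.1, 0.4, 0.1]
width: 57.9
grasp_force: 0.0
```

Request:
servo_tool:
  plan:
    - [[1,0,0,0,0,0,0],[1,0,0,0,0,0,0],[1,0,0,0,0,0,0],[1,0,0,0,0,0,0]]

```text
t: 3.98
ee_pos: [394.8, -339.4, 192.5]
orientation: [-2.545, -1.016, -0.926]
ft_force: [-0.2, -0.2, -0.3]
width: 31.2
grasp_force: 0.0
```

```bash
python3 - <<'E'
from h import *
o=readout.get_obs();print(o['t'],o['ee_pos'],o['qpos'],o['width'],o['grasp_force'],o['ft_force'],o['moment']);print(R.from_rotvec(o['orientation']).as_matrix().round(3))
E
```

```text
3.9833 [ 394.79330452 -339.44746336  192.52371396] [-1.01507649  0.53261194  1.94123163  0.83153484  1.01781887 -0.78355958] 31.246318640542523 0.0 [-0.16146303 -0.17615601 -0.34082332] [-0.21992075  0.31590638  0.02304586]
[[ 0.555  0.687  0.468]
 [ 0.53  -0.726  0.438]
 [ 0.641  0.005 -0.767]]
```

Request:
servo_tool:
  plan:
    - [[1,0,0,0,0,0,0],[1,0,0,0,0,0,0],[1,0,0,0,0,0,0],[1,0,0,0,0,0,0],[1,0,0,0,0,0,0]]

```text
t: 4.4
ee_pos: [394.8, -339.4, 192.3]
orientation: [-2.545, -1.016, -0.926]
ft_force: [-0.5, 0.7, 0.0]
width: 15.7
grasp_force: 30.0
```

```bash
python3 - <<'E'
from h import *
o=readout.get_obs();print(o['t'],o['ee_pos'],o['width'],o['grasp_force'],o['ft_force'],o['moment'])
E
```

```text
4.4 [ 394.78921743 -339.35446491  192.33688588] 15.65044254595499 29.999597668647766 [-0.54615719  0.66398943  0.0392987 ] [-0.29439404  0.32095499  0.10238052]
```

Request:
servo_tool:
  plan:
    - [[1,0,0,0.3,0,0,0],[1,0,0,0.5,0,0,0],[1,0,0,0.7,0,0,0],[1,0,0,0.7,0,0,0],[1,0,0,0.7,0,0,0]]

```text
t: 4.82
ee_pos: [394.6, -339.2, 310.2]
orientation: [-2.545, -1.016, -0.925]
ft_force: [-0.4, 0.1, -0.3]
width: 16.0
grasp_force: 30.0
```

Request:
servo_tool:
  plan:
    - [[1,0.2,0.6,0,0,0,0.6],[1,0.2,0.6,0,0,0,0.6],[1,0.2,0.6,0,0,0,0.6],[1,0.2,0.6,0,0,0,0.6],[1,0.2,0.6,0,0,0,0.66]]

```text
t: 5.23
ee_pos: [434.8, -218.3, 309.3]
orientation: [-2.332, -1.318, -0.849]
ft_force: [-0.1, -0.1, -0.4]
width: 15.6
grasp_force: 30.0
```

Request:
servo_tool:
  plan:
    - [[1,0.2,0.6,0,0,0,0],[1,0.2,0.6,0,0,0,0],[1,0.15,0.5,-0.5,0,0,0],[1,0,0.2,-0.5,0,0,0],[1,0,0,-0.5,0,0,0]]

```text
t: 5.65
ee_pos: [456.7, -141.5, 248.9]
orientation: [-2.331, -1.318, -0.85]
ft_force: [-0.1, -0.7, -0.7]
width: 15.7
grasp_force: 30.0
```

Request:
servo_tool:
  plan:
    - [[1,0,0,-0.4,0,0,0],[1,0,0,0,0,0,0]]

```text
t: 5.82
ee_pos: [455.8, -142.4, 230.8]
orientation: [-2.331, -1.313, -0.846]
ft_force: [-0.1, 0.6, -0.6]
width: 15.8
grasp_force: 30.0
```

```bash
cat > loc.py <<'E'
from h import *
B=(478.9,-107.0,1.022)
def tip_offset(Rm): # in tool coords; pick axes: x fwd,z up ; tool z=(.643,0,-.766), tool x=(.766,0,.643)
    P=np.array([76.5,0,-123.8]); return np.array([P@[.766,0,.643],0,61+P@[.643,0,-.766]])
o=readout.get_obs();Rm=R.from_rotvec(o['orientation']).as_matrix();p=np.array(o['ee_pos'])
c,s=np.cos(B[2]),np.sin(B[2]);L=lambda q:np.array([c*(q[0]-B[0])+s*(q[1]-B[1]),-s*(q[0]-B[0])+c*(q[1]-B[1]),q[2]]).round(1)
tip=p+Rm@tip_offset(Rm)
print('t',round(o['t'],2),'tcp loc',L(p),'tip loc',L(tip),'world tip',tip.round(1),'w',round(o['width'],1),'F',np.round(o['ft_force'],1),'q',np.round(o['qpos'],2))
t=np.array([.643*c,.643*s,-.766]);X=np.array([.766*c,.766*s,.643]);M=np.column_stack([X,np.cross(t,X),t])
print('rot to go',((R.from_matrix(M)*R.from_rotvec(o['orientation']).inv()).as_rotvec()*36/np.pi).round(2))
E
python3 - <<'E'
from loc import *
W=cam('wrist');a=snap('wrist','pics/w2.png')
def wpt(l): return (B[0]+c*l[0]-s*l[1],B[1]+s*l[0]+c*l[1],l[2])
print('tip px',proj(W,tip)*800/560)
for l in((-31.8,23,14),(-31.8,-23,14),(34,23,21),(34,-23,21),(100,22.5,162),(100,-22.5,162),(112,0,45)): print(l,(proj(W,wpt(l))/.7).round())
cv2.imwrite('pics/w2b.png',cv2.resize(a,(800,600),interpolation=cv2.INTER_CUBIC))
E
```

```text
t 5.82 tcp loc [-42.3   1.2 230.8] tip loc [73.1  1.4 60. ] world tip [515.8 -43.9  60. ] w 15.8 F [-0.1  0.6 -0.6] q [-0.64  0.4   2.06  0.88  0.98 -0.71]
rot to go [ 0.03 -0.01 -0.04]
tip px [403.99117874 336.60785979]
(-31.8, 23, 14) [370. 512.]
(-31.8, -23, 14) [441. 512.]
(34, 23, 21) [373. 409.]
(34, -23, 21) [439. 409.]
(100, 22.5, 162) [361. 204.]
(100, -22.5, 162) [454. 204.]
(112, 0, 45) [406. 295.]
```

View pics/w2b.png

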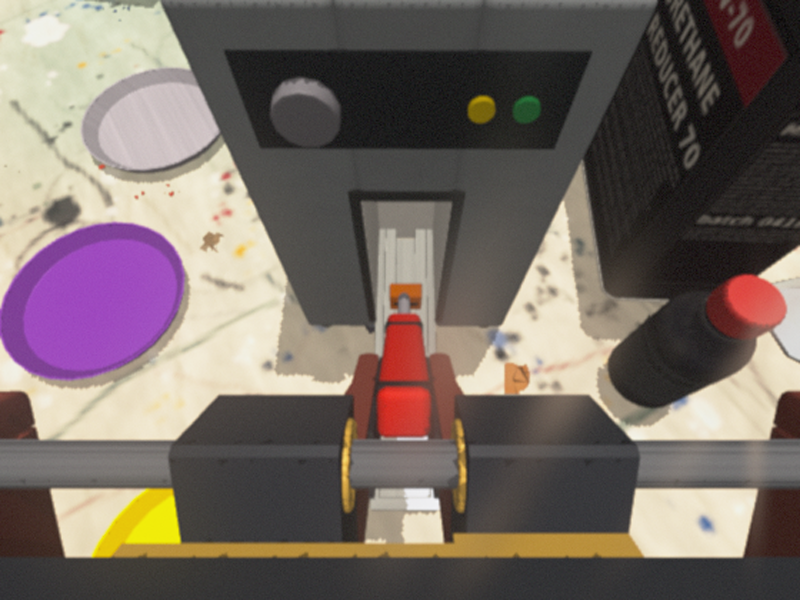

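Slot edges (362/453, 203) and the fin (405,292) match the predictions, so I'm reaching in over the fin.

Request:
servo_tool:
  plan:
    - [[1,0.18,0.283,0,0,0,0],[1,0.18,0.283,0,0,0,0],[1,0.18,0.283,0,0,0,0],[1,0.18,0.283,0,0,0,0],[1,0.18,0.283,0,0,0,0]]

```text
t: 6.28
ee_pos: [493.7, -86.8, 234.1]
orientation: [-2.334, -1.316, -0.852]
ft_force: [-5.3, -9.1, -3.0]
width: 15.7
grasp_force: 30.0
```

Request:
servo_tool:
  plan:
    - [[1,0,0,0,0,0,0],[1,0,0,-0.2,0,0,0],[1,0,0,-0.2,0,0,0],[1,0,0,-0.3,0,0,0],[1,0,0,0,0,0,0]]

```text
t: 6.7
ee_pos: [491.8, -87.1, 202.7]
orientation: [-2.333, -1.312, -0.847]
ft_force: [0.1, 0.2, -1.2]
width: 15.5
grasp_force: 30.0
```

```bash
python3 loc.py
```

```text
t 6.7 tcp loc [ 23.7  -0.6 202.7] tip loc [139.   -0.7  31.8] world tip [552.   11.2  31.8] w 15.5 F [ 0.1  0.2 -1.2] q [-0.5   0.45  2.07  0.99  0.87 -0.71]
rot to go [ 0.04  0.   -0.02]
```

```bash
python3 - <<'E'
from loc import *
W=cam('wrist');a=snap('wrist','pics/w3.png');print(proj(W,tip)/.7)
def wpt(l): return (B[0]+c*l[0]-s*l[1],B[1]+s*l[0]+c*l[1],l[2])
for x in(106,112,120,126,132): print(x,proj(W,wpt((x,0,45))).round())
cv2.imwrite('pics/w3b.png',cv2.resize(a[80:330,180:390],(504,600),interpolation=cv2.INTER_CUBIC))
E
```

```text
t 6.7 tcp loc [ 23.7  -0.6 202.7] tip loc [139.   -0.7  31.8] world tip [552.   11.2  31.8] w 15.5 F [ 0.1  0.2 -1.2] q [-0.5   0.45  2.07  0.99  0.87 -0.71]
rot to go [ 0.04  0.   -0.02]
[403.99323344 336.60766721]
106 [282. 265.]
112 [282. 259.]
120 [282. 250.]
126 [282. 243.]
132 [282. 237.]
```

View pics/w3b.png

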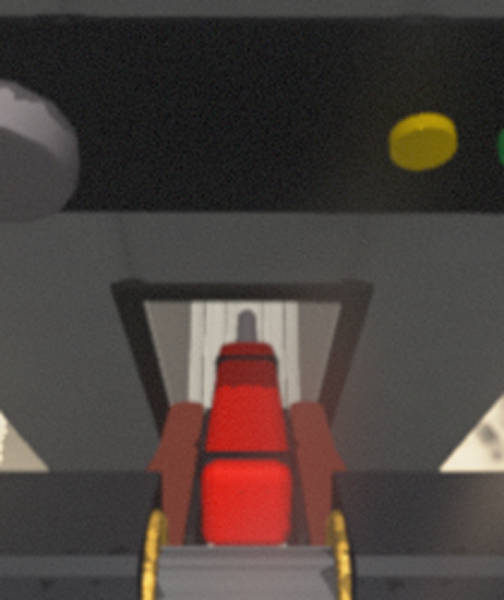

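No fin shows past the handle or rod, so the carrier is behind (near side of) the hook. I'm dragging it now.

Request:
servo_tool:
  plan:
    - [[1,-0.1,-0.17,0,0,0,0],[1,-0.1,-0.17,0,0,0,0],[1,-0.1,-0.17,0,0,0,0],[1,-0.1,-0.17,0,0,0,0],[1,-0.1,-0.17,0,0,0,0]]

```text
t: 7.17
ee_pos: [472.4, -121.8, 204.8]
orientation: [-2.333, -1.315, -0.851]
ft_force: [0.3, 0.9, -0.9]
width: 15.8
grasp_force: 30.0
```

Request:
servo_tool:
  plan:
    - [[1,-0.1,-0.17,0,0,0,0],[1,-0.1,-0.17,0,0,0,0],[1,-0.1,-0.17,0,0,0,0],[1,-0.1,-0.17,0,0,0,0],[1,-0.1,-0.17,0,0,0,0]]

```text
t: 7.58
ee_pos: [452.4, -155.5, 204.4]
orientation: [-2.333, -1.315, -0.85]
ft_force: [1.0, 1.6, -0.6]
width: 15.8
grasp_force: 30.0
```

```bash
python3 - <<'E'
from loc import *
S=cam('scene');a=snap('scene','pics/s2.png');print(proj(S,tip))
cv2.imwrite('pics/s2b.png',cv2.resize(a[130:310,220:400],(600,600),interpolation=cv2.INTER_CUBIC))
E
```

```text
t 7.58 tcp loc [-55.2  -2.7 204.4] tip loc [60.2 -3.2 33.6] world tip [513.  -57.3  33.6] w 15.8 F [ 1.   1.6 -0.6] q [-0.67  0.45  2.06  0.89  0.96 -0.78]
rot to go [ 0.05  0.03 -0.03]
[278.0869087  247.40530859]
```

View pics/s2b.png

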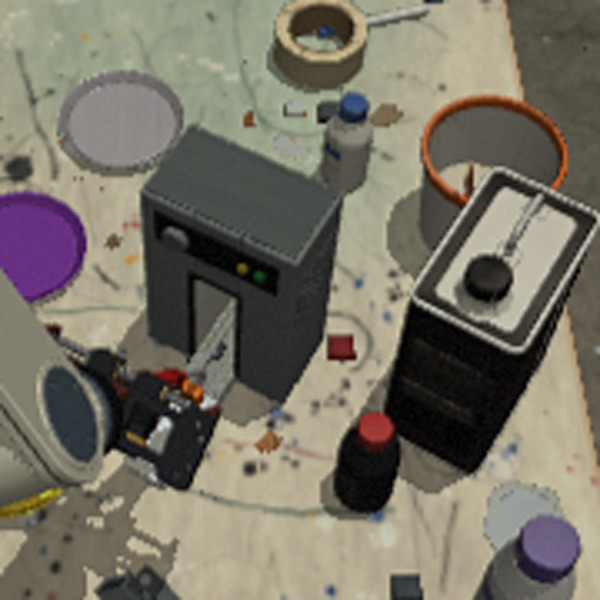

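The fin at (190,388) is moving with the hook and is out of the box. I'm pulling it the rest of the way.

Request:
servo_tool:
  plan:
    - [[1,-0.14,-0.2,0,0,0,0],[1,-0.14,-0.2,0,0,0,0],[1,-0.14,-0.2,0,0,0,0],[1,-0.14,-0.2,0,0,0,0],[1,-0.12,-0.19,0,0,0,0]]

```text
t: 8.05
ee_pos: [424.9, -195.3, 204.4]
orientation: [-2.333, -1.315, -0.85]
ft_force: [0.1, 0.7, -1.4]
width: 15.5
grasp_force: 30.0
```

Request:
servo_tool:
  plan:
    - [[1,0,0,0,0,0,0],[1,0,0,0,0,0,0]]

```text
t: 8.22
ee_pos: [425.4, -195.0, 204.4]
orientation: [-2.334, -1.314, -0.85]
ft_force: [0.4, -0.3, -1.1]
width: 15.7
grasp_force: 30.0
```

```bash
python3 loc.py
```

```text
t 8.22 tcp loc [-103.    -0.3  204.4] tip loc [12.3 -0.9 33.6] world tip [486.1 -97.   33.6] w 15.7 F [ 0.4 -0.3 -1.1] q [-0.77  0.46  2.05  0.84  1.   -0.82]
rot to go [ 0.05  0.03 -0.02]
```

Request:
servo_tool:
  plan:
    - [[1,0.07,0.11,0,0,0,0],[1,0.07,0.11,0.1,0,0,0],[1,0,0,0.5,0,0,0],[1,0,0,0.7,0,0,0],[1,0,0,0.7,0,0,0]]

```text
t: 8.63
ee_pos: [431.1, -184.2, 285.0]
orientation: [-2.331, -1.314, -0.848]
ft_force: [0.8, -0.5, -0.8]
width: 15.8
grasp_force: 30.0
```

Request:
servo_tool:
  plan:
    - [[1,0,0,0.65,0,0,0],[1,-0.2,-0.75,0,0,0,-0.6],[1,-0.2,-0.75,0,0,0,-0.6],[1,-0.2,-0.75,0,0,0,-0.6],[1,-0.2,-0.75,0,0,0,-0.6]]

```text
t: 9.05
ee_pos: [399.4, -305.8, 311.1]
orientation: [-2.503, -1.083, -0.911]
ft_force: [0.4, -0.1, -1.2]
width: 16.3
grasp_force: 30.0
```

Request:
servo_tool:
  plan:
    - [[1,-0.1,-0.6,0,0,0,-0.66],[1,0,-0.2,0,0,0,0],[1,0,0,0,0,0,0]]

```text
t: 9.3
ee_pos: [395.5, -338.4, 310.6]
orientation: [-2.546, -1.016, -0.927]
ft_force: [-0.0, 0.3, -1.4]
width: 15.9
grasp_force: 30.0
```

```bash
cat > home.py <<'E'
from h import *
o=readout.get_obs();H=np.array([394.8,-339.4,192.3])
print(o['t'],((H-o['ee_pos'])/40).round(3),((R.from_rotvec([-2.545,-1.016,-.926])*R.from_rotvec(o['orientation']).inv()).as_rotvec()*36/np.pi).round(3),o['width'],np.round(o['ft_force'],1))
E
python3 - <<'E'
from home import *
a=snap('scene','pics/s3.png');b=snap('wrist','pics/w4.png')
cv2.imwrite('pics/s3b.png',np.hstack([cv2.resize(a[210:360,220:340],(400,500),interpolation=cv2.INTER_CUBIC),cv2.resize(b[140:340,60:220],(400,500),interpolation=cv2.INTER_CUBIC)]))
E
```

```text
9.3 [-0.018 -0.024 -2.958] [0.007 0.006 0.004] 15.91643958758239 [-0.   0.3 -1.4]
```

View pics/s3b.png

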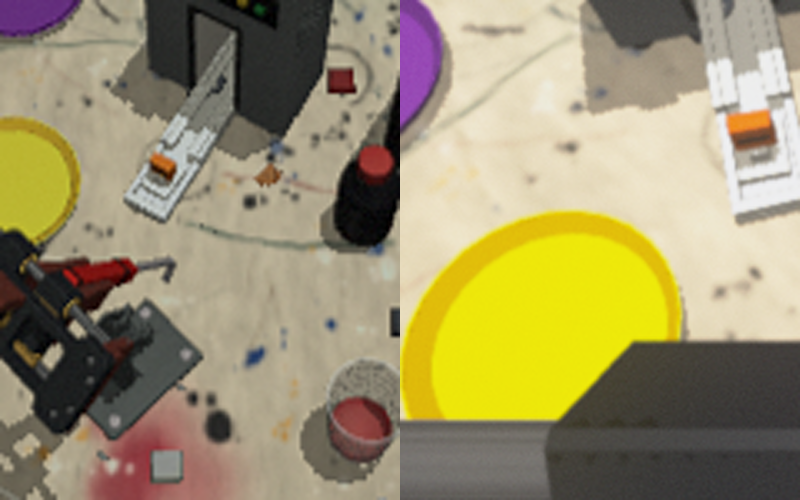

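The carrier now stands upright in the pocket, with the fin at (162,165) in the left crop and (750,125) in the right one. Before laying the pick back, I'll check whether it slipped in the grip.

```bash
python3 - <<'E'
from loc import *
S=cam('scene');W=cam('wrist')
for n,P in(('tip',(76.5,0,-123.8)),('bend',(83.6,0,-107.4)),('rodend',(81,0,-96.5)),('handle end',(38.6,0,-46))):
    P=np.array(P,float);q=p+Rm@np.array([P@[.766,0,.643],0,61+P@[.643,0,-.766]])
    u=proj(S,q); print(n,((u-[220,210])/.3).round(1))
for C,uv,z in((W,(200,189.5),45),(W,(200,192),40),(S,(268.6,259),42)):
    q=onz(C,uv,z);print('fin',L(q),q.round(1))
E
```

```text
t 9.4 tcp loc [-239.2  -48.5  310.3] tip loc [-127.9  -79.1  139.6] world tip [ 479.7 -257.3  139.6] w 15.8 F [-0.9 -0.4 -0.9] q [-1.01  0.34  1.89  0.74  1.19 -0.59]
rot to go [0.04 0.02 3.  ]
tip [157.6 278.1]
bend [163.3 264.4]
rodend [160.7 261.2]
handle end [119.1 271.3]
fin [ 4.3  1.4 45. ] [ 479.9 -102.6   45. ]
fin [ 3.6  2.7 40. ] [ 478.5 -102.5   40. ]
fin [ 5.5 -0.5 42. ] [ 482.2 -102.6   42. ]
```

```bash
python3 - <<'E'
from loc import *
for f in('w2','w3','w4'):
    a=cv2.imread(f'pics/{f}.png').astype(int);col=a[:,278:287].mean(1)
    red=np.where((col[:,2]>1.8*col[:,1])&(col[:,2]>70))[0]; red=red[red>212]
    print(f,red.min(),red.max(),col[212:232,:].round().astype(int)[:, [2,1]].tolist())
W=cam('wrist')
for k in(60,-32):
  for d in(-8,8): print(k,proj(W,p+Rm@np.array([d,0,61+k])).round(1))
E
```

```text
t 9.4 tcp loc [-239.2  -48.5  310.3] tip loc [-127.9  -79.1  139.6] world tip [ 479.7 -257.3  139.6] w 15.8 F [-0.9 -0.4 -0.9] q [-1.01  0.34  1.89  0.74  1.19 -0.59]
rot to go [0.04 0.02 3.  ]
w2 220 304 [[136, 126], [137, 127], [140, 128], [143, 130], [145, 134], [146, 137], [153, 129], [169, 101], [186, 63], [191, 45], [191, 48], [187, 47], [168, 49], [120, 53], [105, 54], [150, 52], [185, 49], [192, 49], [191, 49], [190, 48]]
w3 223 306 [[113, 107], [113, 107], [113, 106], [111, 104], [110, 104], [109, 103], [110, 103], [109, 103], [108, 101], [108, 93], [115, 74], [122, 48], [123, 34], [124, 38], [123, 39], [108, 37], [74, 40], [80, 42], [108, 39], [123, 39]]
w4 223 306 [[164, 151], [161, 149], [160, 149], [161, 148], [157, 145], [157, 145], [157, 145], [157, 146], [156, 144], [158, 134], [169, 110], [182, 80], [185, 70], [186, 72], [184, 73], [162, 74], [116, 75], [123, 74], [164, 74], [183, 71]]
60 [283.1 254.1]
60 [283.1 231.4]
-32 [283.6 336.1]
-32 [283.7 299.6]
```

The pick shifted only about 2–3 px in the grip, so lowering it into the gutter will re-seat it. Going down, slowly at the end.

Request:
servo_tool:
  plan:
    - [[1,-0.01,-0.02,-0.6,0,0,0],[1,0,0,-0.6,0,0,0],[1,0,0,-0.6,0,0,0],[1,0,0,-0.5,0,0,0],[1,0,0,-0.3,0,0,0]]

```text
t: 9.82
ee_pos: [394.9, -336.0, 204.6]
orientation: [-2.541, -1.017, -0.924]
ft_force: [-0.5, 0.7, -1.1]
width: 15.8
grasp_force: 30.0
```

Request:
servo_tool:
  plan:
    - [[1,0,0,-0.1,0,0,0],[1,0,0,-0.1,0,0,0],[1,0,0,-0.1,0,0,0],[1,0,0,0,0,0,0]]

```text
t: 10.15
ee_pos: [395.1, -338.4, 194.7]
orientation: [-2.545, -1.017, -0.927]
ft_force: [0.4, -0.2, -0.2]
width: 15.5
grasp_force: 30.0
```

```bash
python3 home.py
```

```text
10.15 [-0.008 -0.026 -0.059] [ 0.006  0.007 -0.002] 15.496461370239244 [ 0.4 -0.2 -0.2]
```

Request:
servo_tool:
  plan:
    - [[1,0,-0.02,-0.05,0,0,0],[1,0,0,0,0,0,0],[0.6,0,0,0,0,0,0],[0.4,0,0,0,0,0,0],[0,0,0,0,0,0,0]]

```text
t: 10.57
ee_pos: [394.7, -339.6, 192.5]
orientation: [-2.546, -1.016, -0.926]
ft_force: [0.9, -0.6, -1.1]
width: 27.3
grasp_force: 0.0
```

Request:
servo_tool:
  plan:
    - [[-1,0,0,0,0,0,0],[-1,0,0,0,0,0,0],[-1,0,0,0,0,0,0],[-1,0,0,0,0,0,0],[-1,0,0,0,0,0,0]]

```text
t: 10.98
ee_pos: [394.8, -339.2, 192.4]
orientation: [-2.545, -1.016, -0.926]
ft_force: [-1.3, 1.7, -0.5]
width: 60.7
grasp_force: 0.0
```

Request:
servo_tool:
  plan:
    - [[-1,0,0,0,0,0,0],[-1,0,0,0.2,0,0,0],[-1,0,0,0.6,0,0,0],[-1,0,0,0.8,0,0,0],[-1,0,0,0.8,0,0,0]]

```text
t: 11.4
ee_pos: [394.5, -338.8, 289.4]
orientation: [-2.544, -1.014, -0.925]
ft_force: [0.9, 0.5, 0.2]
width: 87.9
grasp_force: 0.0
```

```bash
python3 home.py; python3 - <<'E'
from h import *
a=snap('wrist','pics/w5.png');o=readout.get_obs()
W=cam('wrist')
# compare: red blob now vs model & vs w1
for f in('w1','w5'):
    i=cv2.imread(f'pics/{f}.png').astype(int);m=(i[:,:,2]>1.9*i[:,:,1])&(i[:,:,2]>90);m[:,:260]=0;m[:,310:]=0
    y,x=np.where(m);print(f,x.min(),x.max(),y.min(),y.max(),len(x),x.mean())
for z0,P in((0,(421.8,-312.4,144)),):
    ax=np.array([.643*np.cos(.755),.643*np.sin(.755),-.766])
    print('pred now',[proj(W,np.array(P)+k*ax).round(1).tolist() for k in(-32,60)])
E
```

```text
11.4 [ 0.008 -0.016 -2.427] [-0.017 -0.016  0.004] 87.8925551898713 [0.9 0.5 0.2]
w1 276 293 268 306 495 284.1454545454545
w5 273 309 69 306 633 282.434439178515
pred now [[276.7, 342.5], [277.6, 283.0]]
```

Request:
servo_tool:
  plan:
    - [[-1,0.31,0.9,0,0,0,0.6],[-1,0.31,0.9,0,0,0,0.6],[-1,0.31,0.9,0,0,0,0.6],[-1,0.31,0.9,0,0,0,0.6],[-1,0.31,0.9,0,0,0,0.66]]

```text
t: 11.87
ee_pos: [457.0, -157.6, 289.0]
orientation: [-2.332, -1.317, -0.85]
ft_force: [-0.4, -0.2, 0.6]
width: 88.1
grasp_force: 0.0
```

Request:
servo_tool:
  plan:
    - [[-1,0.31,0.9,-0.4,-0.85,0.52,0],[-1,0,0,-0.5,-0.85,0.52,0],[-1,0,0,-0.5,-0.85,0.52,0],[-1,0,0,-0.5,-0.85,0.52,0],[-1,0,0,0,0,0,0]]

```text
t: 12.28
ee_pos: [468.7, -121.5, 210.9]
orientation: [-2.559, -1.447, -0.446]
ft_force: [-0.9, 1.2, -0.1]
width: 87.9
grasp_force: 0.0
```

```bash
cat > fin.py <<'E'
from loc import *
def orange(f,C,h):
    i=cv2.cvtColor(cv2.imread(f),cv2.COLOR_BGR2HSV);m=((i[:,:,0]>4)&(i[:,:,0]<15)&(i[:,:,1]>170)&(i[:,:,2]>90)).astype(np.uint8)
    g=proj(C,(480,-102.6,45));n,l,st,ce=cv2.connectedComponentsWithStats(m)
    k=min([j for j in range(1,n) if st[j,4]>8],key=lambda j:np.hypot(*(ce[j]-g)));b=st[k]
    print(f,'pred',g.round(),'bbox',b,'ctr',ce[k].round(1),'loc',L(onz(C,ce[k],h)),'world',onz(C,ce[k],h).round(1))
    return b
print(Rm.round(3).tolist(),p.round(1))
W=cam('wrist');snap('wrist','pics/w6.png');orange('pics/w6.png',W,43)
S=cam('scene');snap('scene','pics/s6.png');
E
python3 fin.py; python3 - <<'E'
import cv2,numpy as np
a=cv2.imread('pics/s.png').astype(int);b=cv2.imread('pics/s6.png').astype(int)
d=np.abs(a-b).sum(2)[295:350,225:285];print('rest region diff',d.mean(),(d>90).sum());y,x=np.where(d>90);print(x.min() if len(x) else 0,x.max() if len(x) else 0)
E
```

```text
t 12.28 tcp loc [-17.6   1.1 210.9] tip loc [31.9  1.3 10.8] world tip [494.4 -79.1  10.8] w 87.9 F [-0.9  1.2 -0.1] q [-0.44  0.36  2.04  0.51  0.76 -0.27]
rot to go [ 3.47 -2.09 -0.08]
[[0.485, 0.857, 0.175], [0.807, -0.515, 0.289], [0.338, 0.001, -0.941]] [ 468.7 -121.5  210.9]Traceback (most recent call last):
  File "fin.py", line 9, in <module>
    W=cam('wrist');snap('wrist','pics/w6.png');orange('pics/w6.png',W,43)
                                               ~~~~~~^^^^^^^^^^^^^^^^^^^^
  File "fin.py", line 5, in orange
    k=min([j for j in range(1,n) if st[j,4]>8],key=lambda j:np.hypot(*(ce[j]-g)));b=st[k]
ValueError: min() iterable argument is empty
[ WARN:0@0.016] global loadsave.cpp:275 findDecoder imread_('pics/s6.png'): can't open/read file: check file path/integrity
Traceback (most recent call last):
AttributeError: 'NoneType' object has no attribute 'astype'
```

Request:
servo_tool:
  plan:
    - [[-1,0.03,0.01,-0.6,0,0,0],[-1,0,0,-0.7,0,0,0],[-1,0,0,-0.7,0,0,0],[-1,0,0,-0.6,0,0,0],[-1,0,0,-0.2,0,0,0]]

```text
t: 12.75
ee_pos: [469.6, -123.1, 98.8]
orientation: [-2.559, -1.439, -0.453]
ft_force: [-1.4, 0.1, 0.3]
width: 87.6
grasp_force: 0.0
```

Request:
servo_tool:
  plan:
    - [[-0.5,0,0,0,0,0,0],[0,0,0,0,0,0,0]]

```text
t: 12.92
ee_pos: [470.8, -123.3, 101.2]
orientation: [-2.561, -1.442, -0.455]
ft_force: [-0.5, 0.6, -0.5]
width: 78.0
grasp_force: 0.0
```

```bash
python3 loc.py; python3 - <<'E'
from h import *
snap('scene','pics/s6.png');snap('wrist','pics/w6.png')
a=cv2.imread('pics/s.png').astype(int);b=cv2.imread('pics/s6.png').astype(int)
d=np.abs(a-b).sum(2)[295:350,225:285];print('rest region diff',d.mean(),(d>90).sum());y,x=np.where(d>90);print(x,y)
E
```

```text
t 12.92 tcp loc [-18.2  -1.6 101.2] tip loc [ 32.3  -2.1 -98.6] world tip [497.6 -80.6 -98.6] w 78.0 F [-0.5  0.6 -0.5] q [-0.44  0.59  2.07  0.7   0.56 -0.51]
rot to go [ 3.43 -2.05 -0.03]
rest region diff 47.96272727272727 582
[ 0  1  2  3  4  5  6  7  8  9 10 11 12 13 14 15 16 17 18 19 20 21 22 23
 24 25 26 27 28 29 30 31 32 33 34 44 45 46 47 48 49 50 51 52 53  0  1  2
  3  4  5  6  7  8  9 10 11 12 13 14 15 16 17 18 19 20 21 22 23 24 25 26
 27 28 29 30 31 32 33 34 46 47 48 49 50 51 52  0  1  2  3  4  5  6  7  8
  9 10 11 12 13 14 15 16 17 18 19 20 21 22 23 24 25 26 27 28 29 30 31 32
 33 34 35 48 49 50 51  0  1  2  3  4  5  6  7  8  9 10 11 12 13 14 15 16
 17 18 19 20 21 22 23 24 25 26 27 28 29 30 31 32 33 34 35  0  1  2  3  4
  5  6  7  8  9 10 13 14 15 16 17 18 19 20 21 22 23 24 25 26 27 28 29 30
 31 32 33 34  0  1  2  3  4  5  6  7  8  9 10 13 14 15 16 17 18 19 20 21
 22 23 24 25 26 27 28 29 30 31 32 33 34  0  1  2  3  4  5  6  7  8  9 10
 12 13 14 15 16 17 18 19 20 21 22 23 24 25 26 27 28 29 30 31 34  0  1  2
  3  4  5  6  7  8  9 10 11 12 13 14 15 16 17 18 19 20 21 22 23 24 2
[... 1972 characters left out ...]
10 10 10 10 10 10 10 10
 10 10 10 10 10 10 10 10 10 10 10 10 10 10 10 10 10 11 11 11 11 11 11 11
 11 11 11 11 11 11 11 11 11 11 11 11 11 11 11 11 12 12 12 12 12 12 12 12
 12 12 12 12 12 12 12 12 12 13 13 13 13 13 13 13 13 13 13 13 13 13 13 13
 13 13 14 14 14 14 14 14 14 14 14 14 14 14 14 14 14 14 14 14 15 15 15 15
 15 15 15 15 15 15 15 15 15 15 15 16 16 16 16 16 16 16 16 16 16 16 16 16
 16 16 16 17 17 17 17 17 17 17 17 17 17 17 17 17 17 17 18 18 18 18 18 18
 18 18 18 18 18 18 19 19 19 19 19 19 19 19 19 19 19 19 20 20 20 20 20 20
 20 20 20 20 20 21 21 21 21 21 21 21 21 21 21 21 22 22 22 22 22 22 23 23
 23 23 23 24 24 24 25 31 34 35 35 36 36 36 37 37 37 38 38 38 39 39 39 39
 40 40 40 41 42 43]
```

Request:
servo_tool:
  plan:
    - [[0,-0.01,0.05,-0.12,0,0,0],[0.3,0,0,0,0,0,0],[0.4,0,0,0,0,0,0],[0.4,0,0,0,0,0,0],[0.4,0,0,0,0,0,0]]

```text
t: 13.43
ee_pos: [470.2, -120.8, 95.8]
orientation: [-2.561, -1.444, -0.453]
ft_force: [-0.6, 0.1, 0.4]
width: 36.6
grasp_force: 0.0
```

```bash
python3 loc.py
```

```text
t 13.43 tcp loc [-16.3   0.3  95.8] tip loc [  33.9   -0.3 -104. ] world tip [ 496.8  -78.2 -104. ] w 36.6 F [-0.6  0.1  0.4] q [-0.44  0.6   2.07  0.71  0.55 -0.52]
rot to go [ 3.45 -2.05 -0.04]
```

Request:
servo_tool:
  plan:
    - [[0.6,0,0,0,0,0,0],[1,0,0,0,0,0,0],[1,0,0,0,0,0,0],[1,0,0,0,0,0,0],[1,0,0,0,0,0,0]]

```text
t: 13.85
ee_pos: [470.1, -120.8, 95.7]
orientation: [-2.56, -1.444, -0.453]
ft_force: [-0.1, 0.2, 3.0]
width: 23.6
grasp_force: 30.0
```

Request:
servo_tool:
  plan:
    - [[1,0,0,0,0,0,0],[1,0,0,0,0,0,0]]

```text
t: 14.02
ee_pos: [470.1, -120.8, 95.7]
orientation: [-2.56, -1.444, -0.453]
ft_force: [0.2, 0.2, 2.2]
width: 23.8
grasp_force: 30.0
```

```bash
python3 loc.py
```

```text
t 14.02 tcp loc [-16.4   0.3  95.7] tip loc [ 3.390e+01 -1.000e-01 -1.042e+02] world tip [ 496.7  -78.2 -104.2] w 23.8 F [0.2 0.2 2.2] q [-0.44  0.6   2.07  0.71  0.55 -0.52]
rot to go [ 3.45 -2.05 -0.04]
```

Request:
servo_tool:
  plan:
    - [[1,0,0,0.15,0,0,0],[1,0,0,0.3,0,0,0],[1,0,0,0.6,0,0,0],[1,0,0,0.8,0,0,0],[1,0,0,0.8,0,0,0]]

```text
t: 14.43
ee_pos: [469.2, -120.7, 202.2]
orientation: [-2.56, -1.442, -0.449]
ft_force: [0.6, -0.8, -1.5]
width: 24.2
grasp_force: 30.0
```

Request:
servo_tool:
  plan:
    - [[1,0,0,0.85,0,0,0],[1,0,0,0.85,0,0,0],[1,-0.2,0,0.85,0,0,0],[1,-0.3,0,0.85,0,0,0],[1,-0.4,0,0.85,0,0,0]]

```text
t: 14.85
ee_pos: [433.4, -120.7, 373.4]
orientation: [-2.561, -1.444, -0.452]
ft_force: [-0.1, -0.2, -0.3]
width: 23.8
grasp_force: 30.0
```

Request:
servo_tool:
  plan:
    - [[1,-0.3,0.2,0.85,0,0,0],[1,-0.2,0.4,0.2,0,0,0],[1,-0.1,0.6,0,0,0,0],[1,0,0.7,0,0,0,0],[1,0,0.7,0,0,0,0]]

```text
t: 15.27
ee_pos: [409.1, -16.2, 414.1]
orientation: [-2.563, -1.442, -0.454]
ft_force: [-0.3, -1.2, -1.5]
width: 23.5
grasp_force: 30.0
```

```bash
python3 loc.py
```

```text
t 15.27 tcp loc [ 41.1 106.9 414.1] tip loc [ 91.2 106.1 214.2] world tip [436.   26.2 214.2] w 23.5 F [-0.3 -1.2 -1.5] q [-0.25 -0.09  2.02  0.37  1.13  0.15]
rot to go [ 3.45 -2.05 -0.02]
```

Request:
servo_tool:
  plan:
    - [[1,0,0.8,0,0,0,0],[1,0,0.8,0,0,0,0],[1,0.1,0.8,0,0,0,0],[1,0.1,0.8,0,0,0,0],[1,0.1,0.8,0,0,0,0]]

```text
t: 15.68
ee_pos: [421.3, 144.6, 413.8]
orientation: [-2.561, -1.444, -0.453]
ft_force: [1.6, 0.2, -0.5]
width: 23.5
grasp_force: 30.0
```

Request:
servo_tool:
  plan:
    - [[1,0.1,0.8,0,0,0,0],[1,0.1,0.8,-0.4,0,0,0],[1,0,0.8,-0.6,0,0,0],[1,0,0.6,-0.8,0,0,0],[1,0,0.4,-0.8,0,0,0]]

```text
t: 16.1
ee_pos: [429.7, 281.3, 309.3]
orientation: [-2.559, -1.446, -0.456]
ft_force: [0.7, -0.0, -1.2]
width: 23.6
grasp_force: 30.0
```

Request:
servo_tool:
  plan:
    - [[1,0,0,-0.8,0,0,0],[1,0,0,-0.8,0,0,0],[1,0,0,-0.6,0,0,0],[1,0,0,-0.4,0,0,0],[1,0,0,0,0,0,0]]

```text
t: 16.52
ee_pos: [427.9, 278.2, 202.3]
orientation: [-2.562, -1.444, -0.442]
ft_force: [-1.2, 0.3, -1.2]
width: 23.8
grasp_force: 30.0
```

```bash
python3 loc.py; python3 - <<'E'
from h import *
o=readout.get_obs();print(((np.array([428.6,282.2,93.7])-o['ee_pos'])/40).round(3))
a=snap('scene','pics/s7.png');b=cv2.imread('pics/s.png')
W=cam('wrist');w=snap('wrist','pics/w7.png')
i=cv2.cvtColor(w,cv2.COLOR_BGR2HSV)
cv2.imwrite('pics/f.png',np.hstack([cv2.resize(a[285:355,220:290],(400,400)),cv2.resize(w,(400,400*3//4)) if 0 else cv2.resize(w,(400,400))]))
E
```

```text
t 16.52 tcp loc [302.1 244.4 202.3] tip loc [351.1 244.7   2.1] world tip [453.3 320.2   2.1] w 23.8 F [-1.2  0.3 -1.2] q [0.47 0.35 2.1  0.43 0.43 0.65]
rot to go [ 3.49 -2.12 -0.05]
[ 0.017  0.099 -2.714]
```

View pics/f.png

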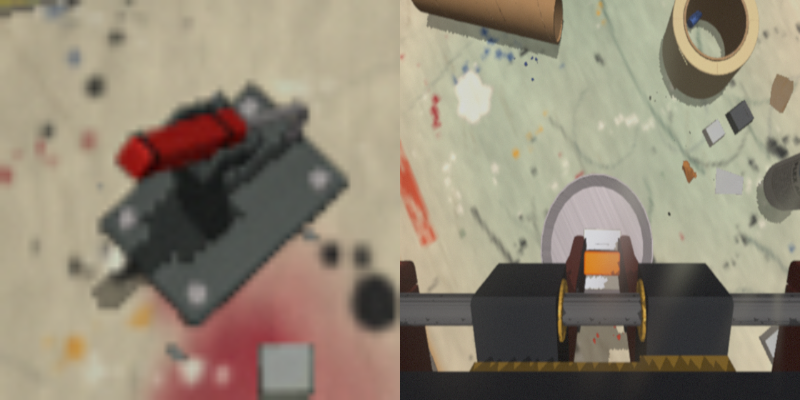

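The pick is home in its rest, and the carrier is held squarely over the steel dish. Lowering it now.

Request:
servo_tool:
  plan:
    - [[1,0,0.05,-0.6,0,0,0],[1,0,0.03,-0.6,0,0,0],[1,0,0,-0.6,0,0,0],[1,0,0,-0.4,0,0,0],[1,0,0,-0.2,0,0,0]]

```text
t: 17.03
ee_pos: [430.5, 282.7, 109.5]
orientation: [-2.56, -1.443, -0.454]
ft_force: [0.3, 0.2, -1.7]
width: 23.6
grasp_force: 30.0
```

Request:
servo_tool:
  plan:
    - [[1,0,0,0,0,0,0],[1,0,0,0,0,0,0]]

```text
t: 17.2
ee_pos: [430.8, 282.9, 110.8]
orientation: [-2.56, -1.443, -0.456]
ft_force: [0.5, -0.2, -0.8]
width: 23.9
grasp_force: 30.0
```

```bash
python3 - <<'E'
from h import *
o=readout.get_obs();print(o['ft_force'],((np.array([428.6,282.2,93.7])-o['ee_pos'])/40).round(3),((R.from_rotvec([-2.56,-1.444,-.453])*R.from_rotvec(o['orientation']).inv()).as_rotvec()*36/np.pi).round(3))
E
```

```text
[ 0.47845329 -0.22932651 -0.84347514] [-0.056 -0.017 -0.427] [-0.011  0.017  0.006]
```

Request:
servo_tool:
  plan:
    - [[1,0,0,-0.2,0,0,0],[1,0,0,-0.1,0,0,0],[1,0,0,-0.05,0,0,0],[1,0,0,0,0,0,0],[1,0,0,0,0,0,0]]

```text
t: 17.62
ee_pos: [430.6, 282.7, 96.7]
orientation: [-2.56, -1.444, -0.456]
ft_force: [0.7, -0.3, 0.1]
width: 24.1
grasp_force: 30.0
```

Request:
servo_tool:
  plan:
    - [[1,0,0,-0.03,0,0,0],[1,0,0,0,0,0,0],[1,0,0,0,0,0,0]]

```text
t: 17.87
ee_pos: [430.1, 282.5, 94.7]
orientation: [-2.56, -1.444, -0.454]
ft_force: [-0.2, 0.2, -1.2]
width: 23.8
grasp_force: 30.0
```

Request:
servo_tool:
  plan:
    - [[1,0,0,-0.025,0,0,0],[1,0,0,0,0,0,0],[1,0,0,0,0,0,0]]

```text
t: 18.12
ee_pos: [430.2, 282.5, 93.7]
orientation: [-2.56, -1.444, -0.454]
ft_force: [-0.3, -0.8, 3.1]
width: 24.0
grasp_force: 30.0
```

Request:
servo_tool:
  plan:
    - [[1,0,0,-0.02,0,0,0],[1,0,0,0,0,0,0],[1,0,0,0,0,0,0]]

```text
t: 18.37
ee_pos: [430.5, 282.7, 93.6]
orientation: [-2.56, -1.443, -0.456]
ft_force: [-2.0, -1.9, 14.2]
width: 23.6
grasp_force: 30.0
```

Contact with the dish floor. I'll ease off, release and retreat.

Request:
servo_tool:
  plan:
    - [[1,0,0,0.02,0,0,0],[1,0,0,0,0,0,0],[0.4,0,0,0,0,0,0],[0.2,0,0,0,0,0,0],[-0.2,0,0,0,0,0,0]]

```text
t: 18.78
ee_pos: [429.9, 282.3, 93.1]
orientation: [-2.561, -1.444, -0.452]
ft_force: [1.0, 0.2, 1.1]
width: 36.3
grasp_force: 0.0
```

Request:
servo_tool:
  plan:
    - [[-0.3,0,0,0,0,0,0],[-0.3,0,0,0,0,0,0],[-0.3,0,0,0,0,0,0],[-0.3,0,0,0.2,0,0,0],[-0.3,0,0,0.5,0,0,0]]

```text
t: 19.2
ee_pos: [428.9, 281.8, 119.8]
orientation: [-2.562, -1.443, -0.446]
ft_force: [-0.3, 0.4, 0.0]
width: 56.9
grasp_force: 0.0
```

Request:
servo_tool:
  plan:
    - [[-0.3,0,0,0.7,0,0,0],[-0.3,0,0,0.7,0,0,0],[-0.3,-0.2,0,0.7,0,0,0],[-0.3,-0.2,0,0.7,0,0,0],[-0.3,0,0,0,0,0,0]]

```text
t: 19.62
ee_pos: [414.8, 283.2, 237.9]
orientation: [-2.559, -1.444, -0.463]
ft_force: [0.8, -0.5, 1.1]
width: 57.3
grasp_force: 0.0
```

```bash
python3 - <<'E'
from h import *
o=readout.get_obs();print(o['t'],o['ee_pos'],o['width'])
S=cam('scene')
for n in('scene','top','wrist'):
    C=cam(n);f=f'pics/e_{n}.png';a=snap(n,f)
    i=cv2.cvtColor(a,cv2.COLOR_BGR2HSV);m=((i[:,:,0]>3)&(i[:,:,0]<16)&(i[:,:,1]>150)&(i[:,:,2]>90)).astype(np.uint8)
    g=proj(C,(440,300,43));nn,l,st,ce=cv2.connectedComponentsWithStats(m)
    for j in range(1,nn):
        if st[j,4]>8 and np.hypot(*(ce[j]-g))<60: print(n,g.round(),st[j],ce[j].round(1),onz(C,ce[j],40).round())
    # dish rim prediction vs fin top/foot heights
    print(n,'foot z4',proj(C,(440,300,4)).round(1),'top z43',proj(C,(440,300,43)).round(1))
E
```

```text
19.6167 [414.78420209 283.18025977 237.91942942] 57.32628974437363
scene [256. 161.] [209 128   4  10  21] [210.2 132.5] [259. 453.  40.]
scene [256. 161.] [255 160   6   4  16] [257.5 161.4] [444. 301.  40.]
scene foot z4 [256.8 167.9] top z43 [256.3 161.1]
top foot z4 [176.2 244.7] top z43 [173.2 243.2]
wrist [296. 260.] [285 250   8  11  56] [287.3 254.7] [436. 308.  40.]
wrist foot z4 [294.3 259. ] top z43 [296.1 260.1]
```

```bash
python3 -c "
from workcell import close_job
print(close_job())"
```

```text
the job is handed in; nothing more can be done
None
```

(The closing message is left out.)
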